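# Charge the deburring trough after proving its cut-out

### The arm

A 6-joint arm with a two-finger parallel gripper is mounted at the origin on the work surface. World frame = base frame: x ahead of the robot, y to its left, z up, the work surface at z = 0. Lengths are in mm, angles in rad, forces in N, time in s.
With the tool pointing down it reaches from about 350 to 975 mm from the base axis. Payload 7.1 kg.
Tool frame: the origin (TCP) lies midway between the tips of the shut fingers; the grasp point (between the pads) lies 19 mm behind it; z points along the fingers, y is the line along which they close (so a half turn about z gives the same grasp; the last joint's range is limited). The gripper opens to 88 mm and grips with 3 to 60 N. Pads are 20 mm wide; open, the fingers measure 115 mm over their backs; the gripper's body (75 mm by 178 mm) begins 61 mm behind the grasp point.
Start: joints at [1.102, 0.423, 1.63, -0, 1.089, -0.019], TCP at [271.708, 562.832, 222.675] pointing down, gripper open.
Joint ranges: [-3, 3], [-0.9, 2.11], [0.09, 2.58], [-1.31, 4.45], [0.11, 2.69], [-2.54, 2.54]. Speed limits (rad/s): [2.39, 2.39, 3.01, 3.14, 3.14, 3.14].

### API

Orientations are given as a rotation vector (axis times angle).
In Python, from workcell import get_obs, get_image, camera_params, close_job gives the robot as it stands.
- The arm moves only by the shell command python3 -m creep 'ROWS' [OPENING]. ROWS is a JSON object of lists of equal length, an entry for each row: "delta_pos": the shift along the tool's x, y, z in m, a list of three; "twist": the turn, a rotation vector about the tool's x, y, z in degrees, a list of three. A call has 1 to 20 rows; each row shifts and turns the commanded pose from where the row before left it, along the tool's axes as they then stand; what a row does not reach is not made up. A row lasts 1/12 s, in which the tool goes at most 41.7 mm and 7.16 degrees, less where a joint would pass 70% of its speed; a pose out of reach is approached as far as the arm can. A call with a gripper value outside its range is refused whole. OPENING is the opening, from 0 (shut) to 1 (fully open), set as the call begins (- or left out, the last holds). The fingers move at their own pace and stop on an object; the grip force is fixed at half the most. Time passes only in rows, so rows that do not move let the fingers close. It gives the time, the measured TCP pose, the force, the opening and the grip force at its end, in the units of the state.
- get_obs(): the state, without advancing time (a new reading comes with each control period).
- get_image(name): name is "side" or "top"; returns (picture, depth): 480x640x3 uint8, red, green, blue; 480x640 float32, mm along the optical axis (not along the pixel's ray), 0 where there is no reading.
- camera_params(name): a dict with "camera_matrix" (3x3 intrinsics, pixels), "extrinsics" (4x4, takes a point from camera to world coordinates). Camera axes: x right, y down, z forward; pixel columns grow to the right and rows downward; lengths in mm; the calibration is good to about 2 mm. A picture is of the moment at which its call begins. camera_params takes no time and is no camera call.
- close_job(): hands the job in; it is judged then, once.
The state is a dict: "t": time; "qpos": joint angles; "qvel": joint speeds; "joint_torque": joint torques, N m; "ee_pos": TCP position; "orientation": TCP orientation; "ft_force": force on the tool from outside, world axes, zero at the start; "moment": the same for the moment, N m; "width": finger opening in mm; "grasp_force": force on a finger pad.
Only numpy, scipy, OpenCV 4.12 (cv2) and the standard library are available. Lean on these libraries where they do the work, as an engineer would, in place of code of your own. Each camera call takes 0.05 s, during which the arm holds its last target. There are 200 camera calls.

### The job

Get the small green deburring trough ready for a run. First prove its safety cut-out: press the white test button on the grey box so that the lever drops, then lift the lever back up until it stays. Then gather every aluminium step block from the bench onto the sheet-steel tray, carry the tray over the trough and tip it so the blocks slide off its open edge into the trough (any that go astray may be put in by hand), and set the empty tray back flat on its black mat; leave the other tools and things on the bench where they are.

Things in the scene. Friction and masses are not known exactly. Their poses are not given: they have to be found in the camera images.
- trough: Fixed open-topped green trough, outside 220 (x) x 260 (y) mm, rim 85 mm above the bench, walls 8 mm, inner floor 18 mm above the bench. Origin: centre of its underside, on the bench. -x is its front, roughly towards the robot; a motor housing 110 mm high (with a small cap to 130 mm) and 160 mm wide stands against its +x side, reaching from x = 115 to 215 mm.
- cutout: Fixed grey cut-out box, 150 (x) x 130 (y) x 70 mm high. Origin: centre of its underside, on the bench; -x is its front, roughly towards the robot. The test button is on its top at x 4, y -35 mm. The lever's hinge axis is parallel to y through x 20, y 30, z 62 mm; the lever is 88 mm from hinge to the centre of its grip.
- test (a joint): Press of the white test button, m: 0 out, 0.008 fully in; pushed straight down, spring-loaded, about 6 N at the bottom. Pressed home it trips the lever, which falls by its own weight.
- test_top (a point): Centre of the top face of the test button (28 mm across, 87 mm above the bench when out; 17 mm above the box).
- lever (a joint): Angle of the lever, rad: 0 = up, resting against its stop and leaning 0.22 rad back past vertical towards the box's +x; it grows as the lever falls over towards the box's -x; 1.35 = dropped on its lower stop. It swings freely (80 g): lifted past the vertical (below 0.22) it falls onto the upper stop and stays.
- lever_tip (a point): Centre of the lever's grip, a black cylinder of 20 mm diameter and 18 mm length lying along the box's y axis; pinch its flat ends (18 mm apart).
- mat: Thin black rubber mat fixed on the bench, 250 (x) x 230 (y) x 3 mm, where the tray stands. Origin: centre of its underside.
- tray: Loose steel tray, 0.3 kg, inside 220 (x) x 190 (y) mm, floor 4 mm thick, slick: blocks slide from 13 to 20 degrees of tilt. Rims 14 mm high at +y, -y and +x; the -x edge is open. Its handle, a wooden fin along x on the middle line, 12 mm thick (y), x from -60 to 60 mm, top 76 mm above the underside, parts it into two lanes 89 mm wide. Origin: centre of the underside.
- tray_grip (a point): Place to grip the tray's fin: centre of the tray, 62 mm above its underside, 14 mm below the fin's top. The fingers close along the tray's y.
- tray_lip (a point): Middle of the tray's open edge (tray x -110 mm), top of the floor.
- block1: aluminium step block, 90 g: base 60 (x) x 30 (y) x 14 mm (z), with a 14 mm higher step over its +x half (28 mm high in all). Origin: centre of the underside; z up as it stands. Three to five of block1..block5 are present, the others are absent (None).
- block2: aluminium step block, 90 g: base 60 (x) x 30 (y) x 14 mm (z), with a 14 mm higher step over its +x half (28 mm high in all). Origin: centre of the underside; z up as it stands. Three to five of block1..block5 are present, the others are absent (None).
- block3: aluminium step block, 90 g: base 60 (x) x 30 (y) x 14 mm (z), with a 14 mm higher step over its +x half (28 mm high in all). Origin: centre of the underside; z up as it stands. Three to five of block1..block5 are present, the others are absent (None).
- block4: aluminium step block, 90 g: base 60 (x) x 30 (y) x 14 mm (z), with a 14 mm higher step over its +x half (28 mm high in all). Origin: centre of the underside; z up as it stands. Three to five of block1..block5 are present, the others are absent (None).
- block5: aluminium step block, 90 g: base 60 (x) x 30 (y) x 14 mm (z), with a 14 mm higher step over its +x half (28 mm high in all). Origin: centre of the underside; z up as it stands. Three to five of block1..block5 are present, the others are absent (None).
- oil: white plastic oil bottle, 56 mm across, 160 mm tall; a bystander, to be left where it is. Origin: at its underside or on its axis.
- screwdriver: screwdriver lying on the bench; a bystander, to be left where it is. Origin: at its underside or on its axis.
- wrench: wrench lying on the bench; a bystander, to be left where it is. Origin: at its underside or on its axis.
- tape: yellow tape measure, 65 x 35 x 60 mm; a bystander, to be left where it is. Origin: at its underside or on its axis.
- offcut: wooden offcut, 120 x 45 x 30 mm; a bystander, to be left where it is. Origin: at its underside or on its axis.
There are look-alikes about, which are no part of the job. What is shaped like the block3 but pink or yellow is not meant. What is shaped like the block5 but red is not meant.

How it is judged (in metres and radians):
On the way, in this order (a step that is already met when the one before it is completed fails the run):
1. the test button is pressed (value of joint test above 0.005 m), for 0.02 s.
2. the lever has dropped (value of joint lever above 1.1 rad), for 0.1 s.
3. the lever is back up and stays (value of joint lever below 0.1 rad and contact force between the fingers and lever below 0.5 N), for 0.3 s.
4. every block lies on the tray, let go (x of block1 in the frame of tray between -0.115 and 0.115 m and y of block1 in the frame of tray between -0.097 and 0.097 m and z of block1 in the frame of tray between -0.005 and 0.05 m and x of block2 in the frame of tray between -0.115 and 0.115 m and y of block2 in the frame of tray between -0.097 and 0.097 m and z of block2 in the frame of tray between -0.005 and 0.05 m and x of block3 in the frame of tray between -0.115 and 0.115 m and y of block3 in the frame of tray between -0.097 and 0.097 m and z of block3 in the frame of tray between -0.005 and 0.05 m and x of block4 in the frame of tray between -0.115 and 0.115 m and y of block4 in the frame of tray between -0.097 and 0.097 m and z of block4 in the frame of tray between -0.005 and 0.05 m and x of block5 in the frame of tray between -0.115 and 0.115 m and y of block5 in the frame of tray between -0.097 and 0.097 m and z of block5 in the frame of tray between -0.005 and 0.05 m and contact force between the fingers and block1 below 0.5 N and contact force between the fingers and block2 below 0.5 N and contact force between the fingers and block3 below 0.5 N and contact force between the fingers and block4 below 0.5 N and contact force between the fingers and block5 below 0.5 N), for 0.3 s.
5. the tray, with blocks on it, is tipped with its open edge over the trough (angle between tray's own z axis and vertical above 0.15 rad and height (world z) of tray above 0.08 m and x of tray_lip in the frame of trough between -0.13 and 0.13 m and y of tray_lip in the frame of trough between -0.13 and 0.13 m and ((x of block1 in the frame of tray between -0.115 and 0.115 m and y of block1 in the frame of tray between -0.097 and 0.097 m and z of block1 in the frame of tray between -0.005 and 0.05 m) or (x of block2 in the frame of tray between -0.115 and 0.115 m and y of block2 in the frame of tray between -0.097 and 0.097 m and z of block2 in the frame of tray between -0.005 and 0.05 m) or (x of block3 in the frame of tray between -0.115 and 0.115 m and y of block3 in the frame of tray between -0.097 and 0.097 m and z of block3 in the frame of tray between -0.005 and 0.05 m) or (x of block4 in the frame of tray between -0.115 and 0.115 m and y of block4 in the frame of tray between -0.097 and 0.097 m and z of block4 in the frame of tray between -0.005 and 0.05 m) or (x of block5 in the frame of tray between -0.115 and 0.115 m and y of block5 in the frame of tray between -0.097 and 0.097 m and z of block5 in the frame of tray between -0.005 and 0.05 m))), for 0.02 s.
6. every block is in the trough (x of block1 in the frame of trough between -0.105 and 0.105 m and y of block1 in the frame of trough between -0.125 and 0.125 m and height (world z) of each of block1, block2, block3, block4, block5 below 0.08 m and x of block2 in the frame of trough between -0.105 and 0.105 m and y of block2 in the frame of trough between -0.125 and 0.125 m and x of block3 in the frame of trough between -0.105 and 0.105 m and y of block3 in the frame of trough between -0.125 and 0.125 m and x of block4 in the frame of trough between -0.105 and 0.105 m and y of block4 in the frame of trough between -0.125 and 0.125 m and x of block5 in the frame of trough between -0.105 and 0.105 m and y of block5 in the frame of trough between -0.125 and 0.125 m), for 0.2 s.
At the end, for the whole second after the job is handed in: Every block present is at rest inside the trough (its origin within the walls and below 80 mm), the lever is up (below 0.1 rad), and the tray stands flat (within 0.08 rad) on the mat, its centre within 50 mm of the mat's centre, let go and at rest (all of step 6 and linear speed of each of block1, block2, block3, block4, block5 below 0.03 m/s and value of joint lever below 0.1 rad and horizontal distance between tray and mat below 0.05 m and angle between tray's own z axis and vertical below 0.08 rad and height (world z) of tray below 0.012 m and linear speed of tray below 0.02 m/s); the robot touches nothing.
It fails at once if a tool or other thing lying on the bench is moved by more than 50 mm (distance of any of oil, screwdriver, wrench, tape, offcut from where it was at the start of the episode above 0.05 m).
Of block1, block2, block3, block4, block5 only 3 to 5 are there at a start; the rules pass over those that are not, and their reading is None.
At some moment in a run one of block1, block2, block3, block4, block5 may be knocked a few centimetres aside while the robot is not near it.
It also fails if it takes over 210 s, if anything falls off the work surface, if the arm or the gripper's body presses on something with over 40 N, if the wrist force passes 120 N, or if a joint passes its speed limit or range.

## Working session

There is one attempt and no reset: what is moved stays moved. The work goes in short steps, Python scripts to look and compute and a shell command to move; the robot and the scene stay as the last step left them, time stands still between calls to the robot, and variables do not carry over. Pictures are saved under pics/ and viewed, at most 14 in all, crops included, and the job is handed in when it is done.

```bash
mkdir -p pics; ls; python3 - <<'E'
from workcell import *
import cv2,numpy as np
np.set_printoptions(precision=3,suppress=True)
o=get_obs();print(o)
for n in("top","side"):
    p,d=get_image(n);c=camera_params(n);print(n,c["camera_matrix"],c["extrinsics"])
    cv2.imwrite(f"pics/{n}0.png",p[:,:,::-1]);np.save(f"{n}_d.npy",d)
E
```

```text
pics
{'t': 0.0, 'qpos': array([ 1.102,  0.424,  1.631,  0.   ,  1.089, -0.019]), 'qvel': array([-0.001, -0.001,  0.001,  0.001, -0.001, -0.001]), 'joint_torque': array([  0.002, -54.465, -27.366,   0.065,   0.023,  -0.   ]), 'ee_pos': array([271.466, 562.343, 221.908]), 'orientation': array([-0.701, -3.062,  0.002]), 'ft_force': array([ 0.597, -0.413,  1.192]), 'moment': array([-0.014,  0.057,  0.   ]), 'grasp_force': 0.0, 'width': 87.82997291097678}
top [[579.739   0.    324.237]
 [  0.    579.739 239.918]
 [  0.      0.      1.   ]] [[  -0.007   -0.997    0.083  337.743]
 [  -1.       0.006   -0.009  -78.258]
 [   0.009   -0.083   -0.997 1401.551]
 [   0.       0.       0.       1.   ]]
side [[462.907   0.    323.125]
 [  0.    462.907 239.35 ]
 [  0.      0.      1.   ]] [[   0.846   -0.343    0.408  -63.646]
 [  -0.533   -0.532    0.658 -940.737]
 [  -0.009   -0.774   -0.633  905.153]
 [   0.       0.       0.       1.   ]]
```

View pics/top0.png

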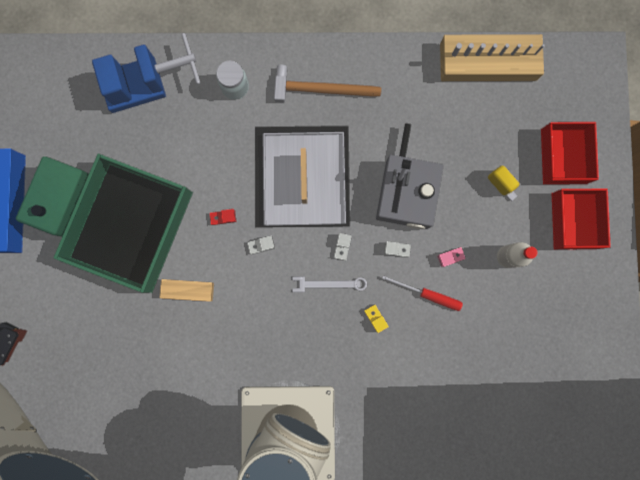

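View pics/side0.png

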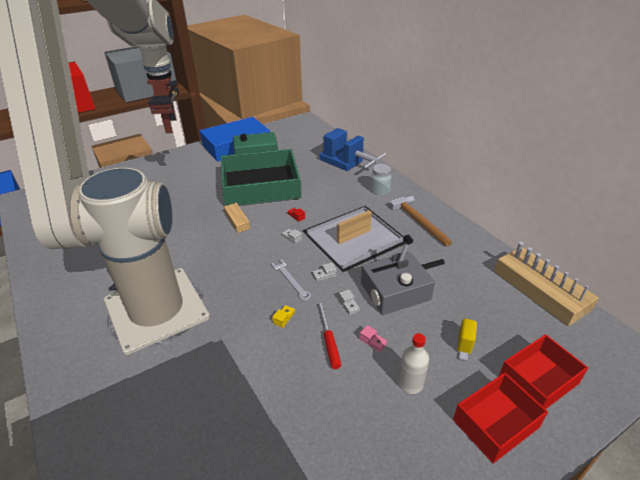

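Three grey step blocks show in the top view, at (260,244), (343,247) and (397,249). The look-alikes are red (223,216), pink (452,257) and yellow (376,318), so the greys fit the aluminium description. I'll confirm in an enlarged crop.

```bash
cat > h.py <<'E'
import numpy as np,cv2
from workcell import *
np.set_printoptions(precision=3,suppress=True)
def ray(n,uv,z):
    c=camera_params(n);K=c["camera_matrix"];E=np.array(c["extrinsics"])
    uv=np.atleast_2d(np.float64(uv));r=np.c_[uv,np.ones(len(uv))]@np.linalg.inv(K).T@E[:3,:3].T
    o=E[:3,3];return o+r*((z-o[2])/r[:,2])[:,None]
def cloud(n,d):
    v,u=np.mgrid[:480,:640];c=camera_params(n);K=np.array(c["camera_matrix"]);E=np.array(c["extrinsics"])
    p=np.stack([(u-K[0,2])/K[0,0]*d,(v-K[1,2])/K[1,1]*d,d],-1);return p@E[:3,:3].T+E[:3,3]
E
python3 - <<'E'
from h import *
p=cv2.imread("pics/top0.png");cv2.imwrite("pics/c1.png",cv2.resize(p[112:312,200:466],None,fx=3,fy=3,interpolation=cv2.INTER_CUBIC))
hsv=cv2.cvtColor(p,cv2.COLOR_BGR2HSV);P=cloud("top",np.load("top_d.npy"))
# blocks: bright grey
m=((hsv[...,1]<40)&(hsv[...,2]>150)).astype(np.uint8)
n,l,s,c=cv2.connectedComponentsWithStats(m)
for i in range(1,n):
    if s[i,4]>60: print("grey",s[i],c[i],np.median(P[l==i],0))
# depth heights
for nm,lo,hi in(("green",(60,60,20),(95,255,255)),("wood",(8,60,80),(22,255,255))):
    m=cv2.inRange(hsv,lo,hi);n,l,s,c=cv2.connectedComponentsWithStats(m)
    for i in range(1,n):
        if s[i,4]>100:
            q=P[l==i];print(nm,s[i],c[i],np.percentile(q[:,2],[5,50,95]))
E
```

```text
grey [155  33  39  37 251] [177.582  56.697] [878.335 244.493  67.908]
grey [191  61   9  22  65] [194.923  71.262] [851.766 212.799  63.366]
grey [217  61  29  25 528] [229.975  72.712] [838.173 126.22   89.065]
grey [275  64  12  35 303] [280.644  82.644] [835.672  11.872  24.968]
grey [ 264  135   77   90 4967] [305.112 179.593] [598.898 -59.787   6.882]
grey [422 184  12  12 109] [427.211 189.624] [ 561.338 -327.219   86.784]
grey [335 233  17  27 288] [342.875 245.799] [ 439.331 -135.76    23.544]
grey [260 235  14  16 160] [266.319 242.644] [445.435  47.058  27.536]
grey [248 241  11  13  73] [251.918 247.082] [434.868  82.412  13.587]
grey [386 241  25  16 286] [397.542 248.35 ] [ 431.815 -263.857   23.215]
grey [293 277  74  15 536] [327.356 283.812] [347.564 -93.5     7.093]
grey [383 276  37  15  77] [400.143 283.091] [ 348.561 -271.081   15.444]
grey [ 239  387   96   93 3897] [300.407 424.424] [ 64.53  -52.781  13.988]
green [  16  154  176  139 7481] [ 88.255 211.385] [ 21.309  84.951 112.167]
wood [ 440   34  104   47 4311] [491.824  58.157] [15.691 49.1   54.799]
wood [286  81  95  16 966] [333.577  88.129] [12.591 22.505 28.554]
wood [301 148   6  55 298] [303.329 175.527] [36.712 78.797 83.251]
wood [ 159  279   55   23 1039] [186.165 289.944] [13.567 29.436 34.158]
```

View pics/c1.png

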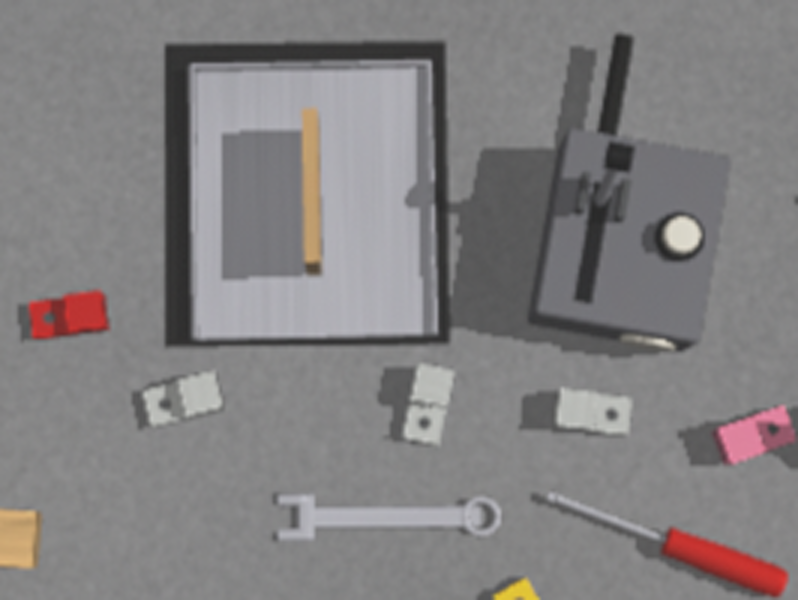

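The crop confirms three grey step blocks at full-image (260,245), (343,247) and (398,249); red, pink and yellow are look-alikes. The tray's fin runs along world x, and its open edge is at the bottom, towards the robot. The lever's grip is near (407,164) and the button at (427,190). Next I'll measure poses.

```bash
python3 - <<'E'
from h import *
p=cv2.imread("pics/top0.png");P=cloud("top",np.load("top_d.npy"));hsv=cv2.cvtColor(p,cv2.COLOR_BGR2HSV)
def rect(nm,m,box,z=None):
    u0,v0,u1,v1=box;k=np.zeros(m.shape,bool);k[v0:v1,u0:u1]=1;k&=m.astype(bool)
    v,u=np.nonzero(k);q=P[k]
    zz=np.median(q[:,2]) if z is None else z
    w=ray("top",np.c_[u,v],zz)[:,:2]
    r=cv2.minAreaRect(w.astype(np.float32));print(nm,len(u),"z",np.median(q[:,2]),"c",np.array(r[0]),"size",np.array(r[1])+2.4,"ang",r[2])
Z=P[...,2]
gr=cv2.inRange(hsv,(60,60,20),(95,255,255))>0
rect("trough rim",gr&(Z>76)&(Z<93),(60,150,195,295),85)
rect("motor",gr&(Z>100)&(Z<118),(10,150,95,240),110)
rect("box top",(Z>63)&(Z<77)&(hsv[...,1]<60),(372,150,450,235),70)
rect("fin",(cv2.inRange(hsv,(8,60,80),(22,255,255))>0)&(Z>66),(295,140,312,210),79)
g=(hsv[...,1]<40)&(hsv[...,2]>140)
rect("tray",g,(262,133,348,228),10)
rect("button",g,(415,178,436,200),87)
dark=(hsv[...,2]<50)
rect("mat",dark,(252,122,352,230),3)
for nm,b in(("A",(244,230,276,258)),("B",(331,230,353,264)),("C",(383,238,412,260))):
    gg=(hsv[...,1]<60)&(hsv[...,2]>130);rect(nm+"all",gg,b,21);rect(nm+"step",gg&(Z>23),b,28);rect(nm+"base",gg&(Z<19),b,14)
rect("levertop",(Z>110)&dark,(395,150,420,180))
k=np.zeros(Z.shape,bool);k[120:150,398:412]=1;k&=dark;print("bar z",np.percentile(Z[k],[10,50,90]))
E
```

```text
trough rim 1765 z 83.71690860609124 c [492.647 380.343] size [238.425 259.945] ang 68.7322006225586
motor 2963 z 108.82596787465559 c [549.506 524.138] size [106.095 160.026] ang 68.54370880126953
box top 3158 z 69.99633684487435 c [ 562.82  -291.935] size [132.306 155.671] ang 78.96019744873047
fin 276 z 78.98999087461891 c [602.047 -43.587] size [ 13.955 121.798] ang 89.81388854980469
tray 5167 z 6.9599408527381 c [605.102 -42.845] size [226.287 198.114] ang 0.7765215039253235
button 111 z 86.77125375611399 c [ 561.078 -327.643] size [28.375 27.099] ang 44.00486373901367
mat 309 z 2.924458148385156 c [605.39  -39.524] size [222.277 219.208] ang 1.132096767425537
Aall 689 z 2.591591637948568 c [444.762  63.555] size [76.814 67.028] ang 89.67381286621094
Astep 156 z 27.7703527150544 c [438.637  58.651] size [58.305 67.065] ang 78.946533203125
Abase 516 z 0.680067601628707 c [445.305  64.274] size [77.192 67.356] ang 89.6738052368164
Ball 571 z 11.039021495521865 c [ 436.467 -132.208] size [52.682 81.481] ang 89.56842803955078
Bstep 161 z 28.063311568693734 c [ 439.748 -140.32 ] size [76.281 41.995] ang 14.42859935760498
Bbase 399 z 2.6250480380224417 c [ 436.968 -132.481] size [52.937 81.882] ang 89.56842803955078
Call 537 z 12.7664412837305 c [ 430.832 -264.802] size [69.922 52.697] ang 89.64871978759766
Cstep 155 z 28.085559991732453 c [ 426.187 -255.775] size [42.633 44.144] ang 83.94031524658203
Cbase 358 z 2.5054952161086703 c [ 431.304 -265.748] size [70.264 52.952] ang 89.64874267578125
levertop 52 z 156.42859160785156 c [ 614.043 -268.291] size [17.696 35.464] ang 88.98663330078125
bar z [32.637 36.328 41.028]
```

```bash
cat >> h.py <<'E'
def blocks(d,p,boxes):
    P=cloud("top",d);Z=P[...,2];hsv=cv2.cvtColor(p,cv2.COLOR_BGR2HSV)
    for nm,(u0,v0,u1,v1) in boxes.items():
        k=np.zeros(Z.shape,bool);k[v0:v1,u0:u1]=1;k&=(Z>8)
        s=k&(Z>22);r=cv2.minAreaRect(P[k][:,:2].astype(np.float32));rs=cv2.minAreaRect(P[s][:,:2].astype(np.float32))
        print(nm,"all",np.array(r[0]),np.array(r[1]),r[2],"step",np.array(rs[0]),np.array(rs[1]),rs[2])
E
python3 - <<'E'
from h import *
blocks(np.load("top_d.npy"),cv2.imread("pics/top0.png"),dict(A=(240,228,278,262),B=(329,232,355,264),C=(382,238,414,262)))
E
python3 -m creep '{"delta_pos":[[0,0,0]],"twist":[[0,0,7]]}' 0
```

```text
A all [410.224  -2.139] [201.652  59.392] 62.81376647949219 step [405.859 -12.313] [183.941  46.045] 58.12588882446289
B all [ 400.248 -117.566] [ 44.886 140.689] 75.52989959716797 step [ 399.759 -118.514] [ 32.75  144.199] 69.80703735351562
C all [ 401.988 -183.504] [ 52.008 241.064] 19.226411819458008 step [ 397.996 -169.484] [ 38.832 215.18 ] 23.21435546875
t: 0.18
ee_pos: [271.5, 562.5, 222.1]
orientation: [-0.885, -3.014, 0.002]
ft_force: [0.2, 0.8, 0.6]
width: 84.0
grasp_force: 0.0
```

```bash
python3 - <<'E'
from h import *
d=np.load("top_d.npy");p=cv2.imread("pics/top0.png");P=cloud("top",d);hsv=cv2.cvtColor(p,cv2.COLOR_BGR2HSV)
for nm,(u0,v0,u1,v1) in dict(A=(240,228,278,262),B=(329,232,355,264),C=(382,238,414,262)).items():
    k=np.zeros(d.shape,np.uint8);k[v0:v1,u0:u1]=1
    m=k*((hsv[...,1]<40)&(hsv[...,2]>135)&(d>0)).astype(np.uint8)
    m=cv2.morphologyEx(m,cv2.MORPH_OPEN,np.ones((3,3)))
    v,u=np.nonzero(m);z=P[m>0][:,2]
    w=np.where(z>21,28.,14.);w=np.array([ray("top",[a],b)[0] for a,b in zip(np.c_[u,v],w)])
    r=cv2.minAreaRect(w[:,:2].astype(np.float32));hi=w[:,2]>20
    print(nm,len(u),np.array(r[0]),np.array(r[1])+2.4,r[2],"step c",w[hi].mean(0),"base c",w[~hi].mean(0))
E
python3 -m creep '{"delta_pos":[[0,0,0],[0,0,0],[0,0,0],[0,0,0],[0,0,0],[0,0,0],[0,0,0],[0,0,0],[-0.0387,0.0126,0],[-0.0387,0.0126,0],[-0.0387,0.0126,0],[-0.0387,0.0126,0],[-0.0387,0.0126,0],[-0.0387,0.0126,0],[-0.0387,0.0126,0],[-0.0387,0.0126,0],[-0.0387,0.0126,0],[-0.0387,0.0126,0],[-0.0387,0.0126,0],[-0.0387,0.0126,0]],"twist":[[0,0,7.15],[0,0,7.15],[0,0,7.15],[0,0,7.15],[0,0,7.15],[0,0,7.15],[0,0,7.15],[0,0,7.15],[0,0,0],[0,0,0],[0,0,0],[0,0,0],[0,0,0],[0,0,0],[0,0,0],[0,0,0],[0,0,0],[0,0,0],[0,0,0],[0,0,0]]}' 0
```

```text
A 342 [436.921  67.343] [75.589 69.678] 89.67127227783203 step c [445.986  46.843  28.   ] base c [434.813  77.273  14.   ]
B 337 [ 437.05  -137.508] [37.906 66.141] 78.5743637084961 step c [ 452.333 -137.923   28.   ] base c [ 423.638 -134.801   14.   ]
C 353 [ 428.733 -270.828] [68.854 52.814] 89.11791229248047 step c [ 432.844 -251.701   28.   ] base c [ 427.34 -280.02   14.  ]
t: 1.85
ee_pos: [423.1, 96.6, 222.7]
orientation: [2.221, 2.222, 0.0]
ft_force: [0.8, 0.5, -0.7]
width: 0.7
grasp_force: 0.0
```

```bash
python3 -m creep '{"delta_pos":[[-0.03855,0.01255,0.0056],[-0.03855,0.01255,0.0056],[-0.03855,0.01255,0.0056],[-0.03855,0.01255,0.0056],[-0.03855,0.01255,0.0056],[-0.03855,0.01255,0.0056],[-0.03855,0.01255,0.0056],[-0.03855,0.01255,0.0056],[-0.03855,0.01255,0.0056],[-0.03855,0.01255,0.0056],[-0.03855,0.01255,0.0056],[0,0,0.02],[0,0,0.02],[0,0,0],[0,0,0]],"twist":[[0,0,0],[0,0,0],[0,0,0],[0,0,0],[0,0,0],[0,0,0],[0,0,0],[0,0,0],[0,0,0],[0,0,0],[0,0,0],[0,0,5.5],[0,0,5.5],[0,0,0],[0,0,0]]}'
```

```text
t: 3.1
ee_pos: [560.3, -324.9, 119.7]
orientation: [-2.418, -2.0, 0.002]
ft_force: [0.5, 0.4, 0.2]
width: 0.2
grasp_force: 0.0
```

```bash
python3 -m creep '{"delta_pos":[[-0.0025,0,0.015],[0,0,0.012],[0,0,0.006],[0,0,0.003],[0,0,0.003],[0,0,0.001],[0,0,0],[0,0,0]],"twist":[[0,0,0],[0,0,0],[0,0,0],[0,0,0],[0,0,0],[0,0,0],[0,0,0],[0,0,0]]}'
```

```text
t: 3.77
ee_pos: [561.0, -327.7, 81.6]
orientation: [2.423, 1.999, 0.0]
ft_force: [-1.8, 2.2, 3.9]
width: 0.3
grasp_force: 2.1
```

```bash
python3 -m creep '{"delta_pos":[[0,0,0.002],[0,0,0.001],[0,0,0],[0,0,0],[0,0,0]],"twist":[[0,0,0],[0,0,0],[0,0,0],[0,0,0],[0,0,0]]}'; python3 -m creep '{"delta_pos":[[0,0,-0.02],[0,0,-0.04],[0,0,-0.04],[-0.04,0,-0.02],[-0.04,0,0],[-0.04,0,0],[-0.04,0,0],[0,0,0]],"twist":[[0,0,0],[0,0,0],[0,0,0],[0,0,0],[0,0,0],[0,0,0],[0,0,0],[0,0,0]]}'
python3 - <<'E'
from h import *
p,d=get_image("side");cv2.imwrite("pics/s1.png",cv2.resize(p[200:350,280:480,::-1],None,fx=3,fy=3))
E
```

```text
t: 4.18
ee_pos: [561.2, -328.0, 79.2]
orientation: [2.423, 1.999, 0.001]
ft_force: [-3.9, 3.4, 11.2]
width: 0.4
grasp_force: 5.6
t: 4.85
ee_pos: [529.5, -489.5, 197.0]
orientation: [2.424, 1.99, -0.002]
ft_force: [-0.3, 1.1, 0.4]
width: 0.5
grasp_force: 0.0
```

View pics/s1.png

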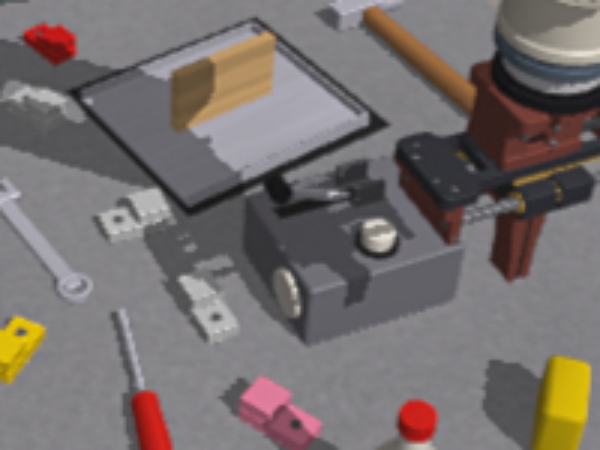

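The crop shows the lever dropped, its black grip at side pixel about (375,262).

```bash
python3 - <<'E'
from h import *
print(ray("side",[375,262],99.5))
p,d=get_image("top");P=cloud("top",d);k=(P[...,2]>90)&(P[...,2]<116);k[:, :385]=0;k[:,425:]=0;k[:170]=0;k[225:]=0
hs=cv2.cvtColor(p,cv2.COLOR_RGB2HSV);k&=hs[...,2]<60
v,u=np.nonzero(k);print(len(u),u.mean(),v.mean(),P[k].mean(0),np.percentile(P[k],[5,95],0))
E
python3 -m creep '{"delta_pos":[[0,0,0],[0,0,0],[0,0,0],[0,0,0],[0,0,0],[0,0,0],[0,0,0],[0,0,0],[0,0,0],[0,0,0],[0,0,0],[0,0,0],[0,0,0],[0,0,0]],"twist":[[0,0,-6.92],[0,0,-6.92],[0,0,-6.92],[0,0,-6.92],[0,0,-6.92],[0,0,-6.92],[0,0,-6.92],[0,0,-6.92],[0,0,-6.92],[0,0,-6.92],[0,0,-6.92],[0,0,-6.92],[0,0,-6.92],[0,0,0]]}' 0.5
```

```text
[[ 518.789 -254.257   99.5  ]]
71 395.61971830985914 209.6338028169014 [ 512.96  -251.679  105.745] [[ 503.364 -259.13    96.75 ]
 [ 519.487 -243.299  112.76 ]]
t: 6.12
ee_pos: [531.7, -480.7, 196.5]
orientation: [-0.292, -3.128, -0.0]
ft_force: [0.3, -0.5, 0.1]
width: 43.6
grasp_force: 0.0
```

```bash
python3 -m creep '{"delta_pos":[[0.0089,0.0316,0],[0.0089,0.0316,0],[0.0089,0.0316,0],[0.0089,0.0316,0],[0.0089,0.0316,0],[0.0089,0.0316,0],[0.0089,0.0316,0],[0,0,0.03],[0,0,0.03],[0,0,0],[0,0,0]],"twist":[[0,0,0],[0,0,0],[0,0,0],[0,0,0],[0,0,0],[0,0,0],[0,0,0],[0,0,0],[0,0,0],[0,0,0],[0,0,0]]}'
```

```text
t: 7.03
ee_pos: [511.3, -252.0, 135.9]
orientation: [-0.303, -3.124, -0.002]
ft_force: [0.7, -0.1, 0.3]
width: 44.1
grasp_force: 0.0
```

```bash
python3 -m creep '{"delta_pos":[[0,0,0.025],[0,0,0.02],[0,0,0.004],[0,0,0]],"twist":[[0,0,0],[0,0,0],[0,0,0],[0,0,0]]}'; python3 -m creep '{"delta_pos":[[0,0,0],[0,0,0],[0,0,0],[0,0,0],[0,0,0],[0,0,0]],"twist":[[0,0,0],[0,0,0],[0,0,0],[0,0,0],[0,0,0],[0,0,0]]}' 0
```

```text
t: 7.37
ee_pos: [512.1, -253.4, 87.9]
orientation: [-0.304, -3.126, -0.001]
ft_force: [0.3, -0.1, 0.3]
width: 43.9
grasp_force: 0.0
t: 7.87
ee_pos: [513.5, -250.2, 89.0]
orientation: [0.304, 3.125, 0.007]
ft_force: [6.0, 18.9, 6.5]
width: 17.7
grasp_force: 30.0
```

```bash
python3 -m creep '{"delta_pos":[[0,0.0025,0],[-0.0065,0,-0.0114],[-0.0081,0,-0.0104],[-0.0096,0,-0.0091],[-0.0108,0,-0.0075],[-0.0119,0,-0.0058],[-0.0126,0,-0.004],[-0.013,0,-0.002],[-0.0132,0,0],[-0.007,0,0.0007],[0,0,0],[0,0,0]],"twist":[[0,0,0],[0,0,0],[0,0,0],[0,0,0],[0,0,0],[0,0,0],[0,0,0],[0,0,0],[0,0,0],[0,0,0],[0,0,0],[0,0,0]]}'
```

```text
t: 8.87
ee_pos: [604.7, -267.4, 138.7]
orientation: [0.301, 3.125, 0.002]
ft_force: [0.7, 5.7, 4.6]
width: 17.9
grasp_force: 30.0
```

```bash
python3 -m creep '{"delta_pos":[[0,0,0],[0,0,0],[0,0,0],[0,0,0],[0,0,0],[0,0,0],[0,0,-0.02],[0,0,-0.04],[0,0,-0.04],[0.03,0.03,0],[0.03,0.03,0],[0.03,0.03,0],[0.03,0.03,0],[0,0,0]],"twist":[[0,0,0],[0,0,0],[0,0,0],[0,0,0],[0,0,0],[0,0,0],[0,0,0],[0,0,0],[0,0,0],[0,0,0],[0,0,0],[0,0,0],[0,0,0],[0,0,0]]}' 0.5
python3 - <<'E'
from h import *
p,d=get_image("side");cv2.imwrite("pics/s2.png",cv2.resize(p[200:350,280:480,::-1],None,fx=2,fy=2))
E
```

```text
t: 10.03
ee_pos: [505.3, -125.8, 236.6]
orientation: [-0.298, -3.123, -0.003]
ft_force: [-0.2, -0.6, 0.1]
width: 44.5
grasp_force: 0.0
```

View pics/s2.png

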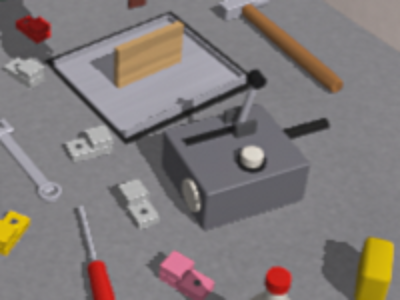

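The lever is up, grip at side pixel about (407,239). The blocks have not moved. I'll take a top view to check for hidden blocks and refine poses.

```bash
python3 - <<'E'
from h import *
p,d=get_image("top");p=p[:,:,::-1].copy();cv2.imwrite("pics/t2.png",p);np.save("top_d.npy",d)
E
```

```text
(no output)
```

View pics/t2.png

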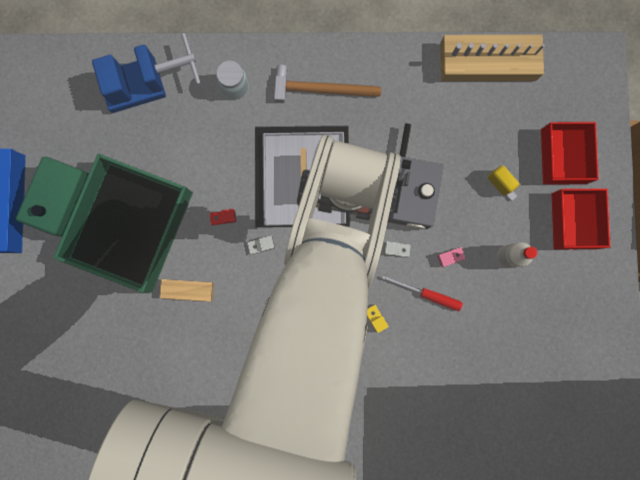

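No further grey blocks show: three in all, at (260,244), (398,249) and the one under the arm.

```bash
python3 -m creep '{"delta_pos":[[0,0,0],[0,0,0],[0,0,0],[0,0,0],[0,0,0],[0,0,0],[0,0,0],[0,0,0],[0,0,0],[0,0,0],[0,0,0],[0,0,0],[-0.0368,-0.0151,0],[-0.0368,-0.0151,0],[-0.0368,-0.0151,0],[-0.0368,-0.0151,0],[0,0,0.04],[0,0,0.04],[0,0,0.04],[0,0,0]],"twist":[[0,0,7.1],[0,0,7.1],[0,0,7.1],[0,0,7.1],[0,0,7.1],[0,0,7.1],[0,0,7.1],[0,0,7.1],[0,0,7.1],[0,0,7.1],[0,0,7.1],[0,0,7.1],[0,0,0],[0,0,0],[0,0,0],[0,0,0],[0,0,0],[0,0,0],[0,0,0],[0,0,0]]}' 0.7
```

```text
t: 11.8
ee_pos: [430.7, -269.3, 110.7]
orientation: [-2.332, -2.088, 0.005]
ft_force: [-1.3, 0.3, -0.2]
width: 61.8
grasp_force: 0.0
```

```bash
python3 -m creep '{"delta_pos":[[0.006,0,0.035],[0,0,0.035],[0,0,0.025],[0,0,0.007],[0,0,0],[0,0,0]],"twist":[[0,0,0],[0,0,0],[0,0,0],[0,0,0],[0,0,0],[0,0,0]]}'; python3 -m creep '{"delta_pos":[[0,0,0],[0,0,0],[0,0,0],[0,0,0],[0,0,0],[0,0,0],[0,0,0]],"twist":[[0,0,0],[0,0,0],[0,0,0],[0,0,0],[0,0,0],[0,0,0],[0,0,0]]}' 0
```

```text
t: 12.3
ee_pos: [436.3, -265.2, 16.6]
orientation: [2.337, 2.097, 0.001]
ft_force: [-0.0, 0.3, 0.0]
width: 61.5
grasp_force: 0.0
t: 12.88
ee_pos: [435.1, -264.3, 15.8]
orientation: [2.338, 2.098, 0.0]
ft_force: [-1.7, 0.5, 6.1]
width: 29.6
grasp_force: 30.0
```

```bash
python3 -m creep '{"delta_pos":[[0,0,0],[0,0,0],[0,0,0],[0,0,0],[0,0,0.009],[0,0,0],[0,0,0]],"twist":[[0,0,0],[0,0,0],[0,0,0],[0,0,0],[0,0,0],[0,0,0],[0,0,0]]}' 0.65; python3 -m creep '{"delta_pos":[[0,0,0],[0,0,0],[0,0,0],[0,0,0],[0,0,0],[0,0,0],[0,0,0]],"twist":[[0,0,0],[0,0,0],[0,0,0],[0,0,0],[0,0,0],[0,0,0],[0,0,0]]}' 0
```

```text
t: 13.47
ee_pos: [434.6, -263.8, 5.4]
orientation: [-2.337, -2.097, 0.001]
ft_force: [-0.4, 0.4, 0.2]
width: 56.9
grasp_force: 0.0
t: 14.05
ee_pos: [435.2, -264.3, 6.3]
orientation: [2.338, 2.098, 0.0]
ft_force: [-0.8, -0.2, 0.6]
width: 29.6
grasp_force: 29.9
```

```bash
python3 -m creep '{"delta_pos":[[0,0,-0.034],[0,0,-0.034],[0,0,-0.034],[0,0,-0.034],[0.0246,0.0283,0],[0.0246,0.0283,0],[0.0246,0.0283,0],[0.0246,0.0283,0],[0.0246,0.0283,0],[0.0246,0.0283,0],[0.0246,0.0283,0],[0,0,0.025],[0,0,0.025],[0,0,0.025],[0,0,0],[0,0,0],[0,0,0]],"twist":[[0,0,0],[0,0,-3.1],[0,0,-3.1],[0,0,0],[0,0,0],[0,0,0],[0,0,0],[0,0,0],[0,0,0],[0,0,0],[0,0,0],[0,0,0],[0,0,0],[0,0,0],[0,0,0],[0,0,0],[0,0,0]]}'
```

```text
t: 15.47
ee_pos: [633.7, -92.2, 68.2]
orientation: [2.221, 2.221, 0.001]
ft_force: [0.5, -1.1, 0.1]
width: 29.6
grasp_force: 29.9
```

```bash
python3 -m creep '{"delta_pos":[[0,0,0.025],[0,0,0.016],[0,0,0.008],[0,0,0.003],[0,0,0],[0,0,0]],"twist":[[0,0,0],[0,0,0],[0,0,0],[0,0,0],[0,0,0],[0,0,0]]}'; python3 -m creep '{"delta_pos":[[0,0,0],[0,0,0],[0,0,0],[0,0,0],[0,0,0]],"twist":[[0,0,0],[0,0,0],[0,0,0],[0,0,0],[0,0,0]]}' 0.6
```

```text
t: 15.97
ee_pos: [634.1, -92.3, 16.5]
orientation: [2.221, 2.22, 0.002]
ft_force: [-0.3, 0.0, -1.1]
width: 29.9
grasp_force: 29.9
t: 16.38
ee_pos: [633.4, -92.1, 15.5]
orientation: [2.221, 2.221, 0.0]
ft_force: [0.5, 0.1, 0.0]
width: 52.6
grasp_force: 0.0
```

```bash
python3 -m creep '{"delta_pos":[[0,0,-0.04],[0,0,-0.04],[0,0,-0.04],[-0.0089,-0.0383,0],[-0.0089,-0.0383,0],[-0.0089,-0.0383,0],[-0.0089,-0.0383,0],[-0.0089,-0.0383,0],[0,0,0],[0,0,0],[0,0,0],[0,0,0],[0,0,0],[0,0,0],[0,0,0],[0,0,0],[0,0,0],[0,0,0],[0,0,0],[0,0,0]],"twist":[[0,0,0],[0,0,0],[0,0,0],[0,0,0],[0,0,0],[0,0,0],[0,0,0],[0,0,0],[0,0,-6.83],[0,0,-6.83],[0,0,-6.83],[0,0,-6.83],[0,0,-6.83],[0,0,-6.83],[0,0,-6.83],[0,0,-6.83],[0,0,-6.83],[0,0,-6.83],[0,0,-6.83],[0,0,-6.83]]}'
python3 - <<'E'
from h import *
p,d=get_image("side");cv2.imwrite("pics/s3.png",cv2.resize(p[180:330,240:440,::-1],None,fx=3,fy=3))
E
```

```text
t: 18.05
ee_pos: [441.7, -136.5, 135.4]
orientation: [0.211, 3.134, -0.0]
ft_force: [-0.1, -0.1, -0.1]
width: 52.5
grasp_force: 0.0
```

View pics/s3.png

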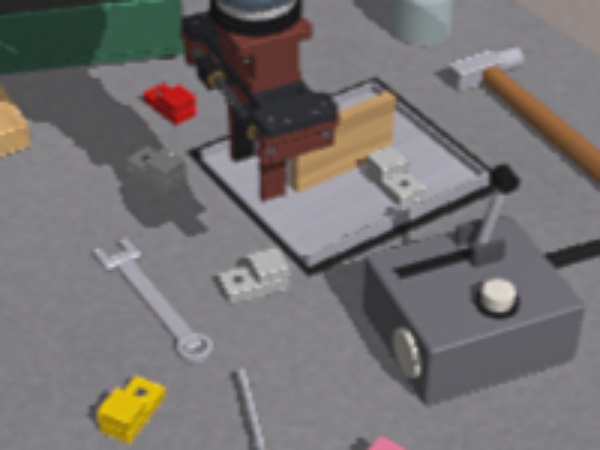

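Block C is on the tray at crop (400,172), block B is at (255,275), A is in shadow at (158,168), and the lever is up.

```bash
python3 -m creep '{"delta_pos":[[0,0,0.038],[0,0,0.038],[0,0,0.033],[0,0,0.015],[0,0,0.005],[0,0,0],[0,0,0]],"twist":[[0,0,0],[0,0,0],[0,0,0],[0,0,0],[0,0,0],[0,0,0],[0,0,0]]}' 0.65; python3 -m creep '{"delta_pos":[[0,0,0],[0,0,0],[0,0,0],[0,0,0],[0,0,0],[0,0,0],[0,0,0]],"twist":[[0,0,0],[0,0,0],[0,0,0],[0,0,0],[0,0,0],[0,0,0],[0,0,0]]}' 0
```

```text
t: 18.68
ee_pos: [442.2, -136.6, 6.8]
orientation: [0.222, 3.133, -0.0]
ft_force: [-0.5, -0.1, -0.2]
width: 57.2
grasp_force: 0.0
t: 19.27
ee_pos: [442.1, -136.6, 6.9]
orientation: [0.221, 3.133, -0.0]
ft_force: [-1.3, 0.8, 7.3]
width: 29.6
grasp_force: 29.8
```

```bash
python3 -m creep '{"delta_pos":[[0,0,-0.04],[0,0,-0.04],[0,0,-0.04],[0,0,0],[0,0,0],[0,0,0],[0,0,0],[0,0,0],[0,0,0],[0,0,0],[0,0,0],[0,0,0],[0,0,0],[0,0,0],[0,0,0],[0.0097,0.0291,0],[0.0097,0.0291,0],[0.0097,0.0291,0],[0.0097,0.0291,0],[0,0,0]],"twist":[[0,0,0],[0,0,0],[0,0,0],[0,0,6.83],[0,0,6.83],[0,0,6.83],[0,0,6.83],[0,0,6.83],[0,0,6.83],[0,0,6.83],[0,0,6.83],[0,0,6.83],[0,0,6.83],[0,0,6.83],[0,0,6.83],[0,0,0],[0,0,0],[0,0,0],[0,0,0],[0,0,0]]}';  python3 -m creep '{"delta_pos":[[0,0,0.035],[0,0,0.035],[0,0,0.025],[0,0,0.012],[0,0,0.003],[0,0,0],[0,0,0]],"twist":[[0,0,0],[0,0,0],[0,0,0],[0,0,0],[0,0,0],[0,0,0],[0,0,0]]}'
```

```text
t: 20.93
ee_pos: [563.5, -96.6, 127.0]
orientation: [2.217, 2.22, 0.005]
ft_force: [0.2, -0.1, 0.1]
width: 30.1
grasp_force: 29.8
t: 21.52
ee_pos: [558.9, -98.0, 17.3]
orientation: [2.221, 2.22, 0.001]
ft_force: [0.1, 0.5, 0.3]
width: 29.6
grasp_force: 29.8
```

```bash
python3 -m creep '{"delta_pos":[[0,0,0.0025],[0,0,0],[0,0,0]],"twist":[[0,0,0],[0,0,0],[0,0,0]]}';  python3 -m creep '{"delta_pos":[[0,0,0],[0,0,0],[0,0,0],[0,0,0],[0,0,0],[0,0,-0.04],[0,0,-0.04],[0,0,-0.04],[0.0312,-0.0235,0],[0.0312,-0.0235,0],[0.0312,-0.0235,0],[0.0312,-0.0235,0],[0.0312,-0.0235,0],[0,0,0],[0,0,0],[0,0,0],[0,0,0],[0,0,0]],"twist":[[0,0,0],[0,0,0],[0,0,0],[0,0,0],[0,0,0],[0,0,0],[0,0,0],[0,0,0],[0,0,0],[0,0,0],[0,0,0],[0,0,0],[0,0,0],[0,0,-6],[0,0,-6],[0,0,-6],[0,0,0],[0,0,0]]}' 0.6
python3 - <<'E'
from h import *
p,d=get_image("side");cv2.imwrite("pics/s4.png",cv2.resize(p[180:330,240:440,::-1],None,fx=3,fy=3))
E
```

```text
t: 21.77
ee_pos: [558.7, -97.9, 14.7]
orientation: [2.221, 2.22, 0.001]
ft_force: [-0.1, 0.6, -0.0]
width: 29.8
grasp_force: 29.8
t: 23.27
ee_pos: [440.6, 58.4, 133.8]
orientation: [1.851, 2.539, 0.0]
ft_force: [-0.7, -0.9, -0.7]
width: 52.3
grasp_force: 0.0
```

View pics/s4.png

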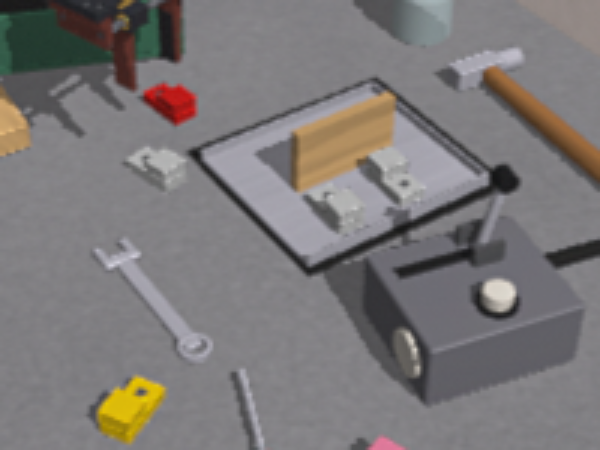

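Both blocks are on the tray's right lane, at crop (400,172) and (338,208). Block A is unmoved at (160,165).

```bash
python3 -m creep '{"delta_pos":[[0,0,0.038],[0,0,0.038],[0,0,0.033],[0,0,0.014],[0,0,0.004],[0,0,0],[0,0,0]],"twist":[[0,0,0],[0,0,0],[0,0,0],[0,0,0],[0,0,0],[0,0,0],[0,0,0]]}' 0.65; python3 -m creep '{"delta_pos":[[0,0,0],[0,0,0],[0,0,0],[0,0,0],[0,0,0],[0,0,0],[0,0,0]],"twist":[[0,0,0],[0,0,0],[0,0,0],[0,0,0],[0,0,0],[0,0,0],[0,0,0]]}' 0
```

```text
t: 23.9
ee_pos: [441.1, 58.2, 7.2]
orientation: [1.848, 2.54, 0.0]
ft_force: [-0.4, -0.1, 0.1]
width: 56.9
grasp_force: 0.0
t: 24.48
ee_pos: [441.5, 58.4, 7.5]
orientation: [1.846, 2.54, 0.002]
ft_force: [-0.2, -0.5, 7.8]
width: 29.8
grasp_force: 29.7
```

```bash
python3 -m creep '{"delta_pos":[[0,0,-0.04],[0,0,-0.04],[0,0,-0.04],[0,0,0],[0,0,0],[0,0,0],[-0.0136,0.0379,0],[-0.0136,0.0379,0],[-0.0136,0.0379,0],[-0.0136,0.0379,0],[0,0,0],[0,0,0],[0,0,0.035],[0,0,0.035],[0,0,0.025],[0,0,0.012],[0,0,0.005],[0,0,0],[0,0,0]],"twist":[[0,0,0],[0,0,0],[0,0,0],[0,0,6],[0,0,6],[0,0,6],[0,0,0],[0,0,0],[0,0,0],[0,0,0],[0,0,0],[0,0,0],[0,0,0],[0,0,0],[0,0,0],[0,0,0],[0,0,0],[0,0,0],[0,0,0]]}'
```

```text
t: 26.07
ee_pos: [591.8, 4.2, 15.5]
orientation: [2.221, 2.222, 0.0]
ft_force: [0.1, -0.0, -0.7]
width: 29.7
grasp_force: 29.9
```

```bash
python3 -m creep '{"delta_pos":[[0,0,0],[0,0,0],[0,0,0],[0,0,0],[0,0,-0.02],[0,0,-0.04],[0,0,-0.04],[0,0,-0.04],[-0.0238,0.006,0],[-0.0238,0.006,0]],"twist":[[0,0,0],[0,0,0],[0,0,0],[0,0,0],[0,0,0],[0,0,0],[0,0,0],[0,0,0],[0,0,0],[0,0,0]]}' 0.55
python3 -m creep '{"delta_pos":[[0,0,0],[0,0,0],[0,0,0],[0,0,0],[0,0,0],[0,0,0],[0,0,0],[0,0,0],[0,0,0],[0,0,0],[0,0,0],[0,0,0],[0,0,0],[0,0,0]],"twist":[[0,0,-6.92],[0,0,-6.92],[0,0,-6.92],[0,0,-6.92],[0,0,-6.92],[0,0,-6.92],[0,0,-6.92],[0,0,-6.92],[0,0,-6.92],[0,0,-6.92],[0,0,-6.92],[0,0,-6.92],[0,0,-6.92],[0,0,0]]}' 0.5
python3 - <<'E'
from h import *
p,d=get_image("side");cv2.imwrite("pics/s5.png",cv2.resize(p[180:330,240:440,::-1],None,fx=3,fy=3))
E
```

```text
t: 26.9
ee_pos: [606.2, -43.5, 158.4]
orientation: [2.216, 2.22, 0.006]
ft_force: [0.4, -1.1, 0.3]
width: 48.6
grasp_force: 0.0
t: 28.07
ee_pos: [604.1, -43.8, 154.8]
orientation: [-0.005, 3.142, -0.0]
ft_force: [-0.0, -0.0, -0.6]
width: 43.9
grasp_force: 0.0
```

View pics/s5.png

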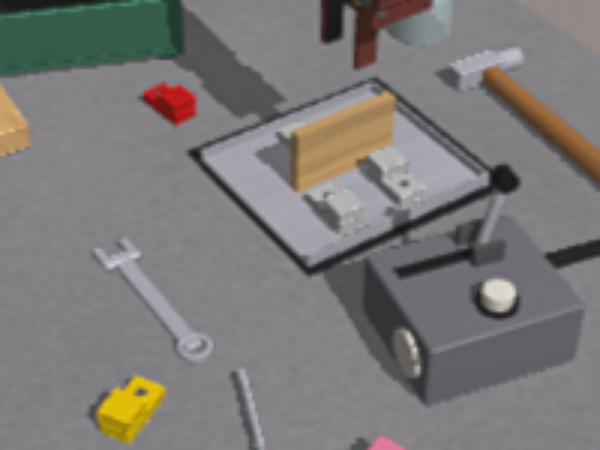

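All three blocks are on the tray; A is partly behind the fin at crop (290,133). Next I'll grip the fin.

```bash
python3 -m creep '{"delta_pos":[[0,0,0.035],[0,0,0.035],[0,0,0.025],[0,0,0.012],[0,0,0.004],[0,0,0],[0,0,0]],"twist":[[0,0,0],[0,0,0],[0,0,0],[0,0,0],[0,0,0],[0,0,0],[0,0,0]]}' 0.45; python3 -m creep '{"delta_pos":[[0,0,0],[0,0,0],[0,0,0],[0,0,0],[0,0,0],[0,0,0],[0,0,0]],"twist":[[0,0,0],[0,0,0],[0,0,0],[0,0,0],[0,0,0],[0,0,0],[0,0,0]]}' 0
```

```text
t: 28.7
ee_pos: [605.2, -43.8, 44.8]
orientation: [0.003, 3.14, -0.0]
ft_force: [0.3, -0.9, 0.3]
width: 39.5
grasp_force: 0.0
t: 29.28
ee_pos: [604.8, -43.5, 44.6]
orientation: [0.0, 3.14, 0.0]
ft_force: [-0.6, 2.9, 6.3]
width: 11.8
grasp_force: 30.0
```

```bash
python3 -m creep '{"delta_pos":[[0,0,-0.005],[0,0,-0.01],[0,0,-0.02],[0,0,-0.03],[0,0,-0.03],[0,0,-0.03],[0,0,-0.02],[0,0,-0.01],[0,0,0],[0,0,0]],"twist":[[0,0,0],[0,0,0],[0,0,0],[0,0,0],[0,0,0],[0,0,0],[0,0,0],[0,0,0],[0,0,0],[0,0,0]]}'
python3 -m creep '{"delta_pos":[[-0.0015,0.006,0],[-0.0015,0.012,0],[-0.0015,0.018,0],[-0.0015,0.024,0],[-0.0015,0.03,0],[-0.0015,0.03,0],[-0.0015,0.03,0],[-0.0015,0.03,0],[-0.0015,0.03,0],[-0.0015,0.03,0],[-0.0015,0.03,0],[-0.0015,0.03,0],[-0.0015,0.024,0],[-0.0015,0.018,0],[-0.0015,0.012,0],[-0.0015,0.006,0],[0,0,0],[0,0,0]],"twist":[[0,0,0],[0,0,0],[0,0,0],[0,0,0],[0,0,0],[0,0,0],[0,0,0],[0,0,0],[0,0,0],[0,0,0],[0,0,0],[0,0,0],[0,0,0],[0,0,0],[0,0,0],[0,0,0],[0,0,0],[0,0,0]]}'
```

```text
t: 30.12
ee_pos: [603.6, -43.8, 198.2]
orientation: [-0.002, -3.141, -0.0]
ft_force: [-0.1, 0.4, -6.5]
width: 12.4
grasp_force: 30.0
t: 31.62
ee_pos: [628.4, 315.5, 198.2]
orientation: [-0.002, -3.141, 0.002]
ft_force: [0.3, -0.4, -6.4]
width: 12.0
grasp_force: 30.0
```

```bash
python3 -m creep '{"delta_pos":[[0,0,0],[0,0,0],[0,0,0],[0,0,0],[0,0,0],[0,0,0],[0,0,0],[0,0,0]],"twist":[[0,0,2],[0,0,4.4],[0,0,4.5],[0,0,4.5],[0,0,4],[0,0,2],[0,0,0],[0,0,0]]}'
python3 - <<'E'
from h import *
p,d=get_image("side");cv2.imwrite("pics/s6.png",cv2.resize(p[50:275,180:480,::-1],None,fx=2.6,fy=2.6))
E
```

```text
t: 32.28
ee_pos: [628.7, 314.9, 198.8]
orientation: [-0.585, -3.087, 0.001]
ft_force: [-0.9, 0.1, -5.5]
width: 11.6
grasp_force: 30.0
```

View pics/s6.png

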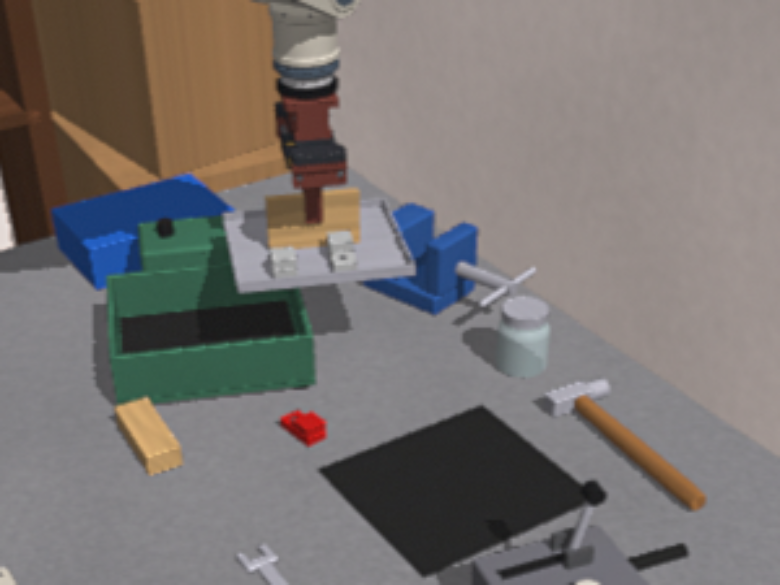

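The tray is level over the trough's right half with the blocks in place, its open edge (crop x about 232) above the trough's opening. Tipping now.

```bash
python3 -m creep '{"delta_pos":[[0,0,0],[0,0,0],[0,0,0],[0,0,0],[0,0,0],[0,0,0],[0,0,0],[0,0,0],[0,0,0],[0,0,0],[0,0,0],[0,0,0],[0,0,0],[0,0,0],[0,0,0],[0,0,0]],"twist":[[0,-2.5,0],[0,-2.5,0],[0,-2.5,0],[0,-2.5,0],[0,-2,0],[0,-2,0],[0,-2,0],[0,-2,0],[0,-2,0],[0,-2,0],[0,-2,0],[0,-2,0],[0,-2,0],[0,-2,0],[0,-2,0],[0,0,0]]}'
python3 - <<'E'
from h import *
p,d=get_image("side");cv2.imwrite("pics/s7.png",cv2.resize(p[50:275,180:480,::-1],None,fx=2.6,fy=2.6))
E
```

```text
t: 33.67
ee_pos: [627.4, 315.9, 197.9]
orientation: [0.48, 2.545, -0.14]
ft_force: [0.0, -0.6, -5.9]
width: 12.0
grasp_force: 30.0
```

View pics/s7.png

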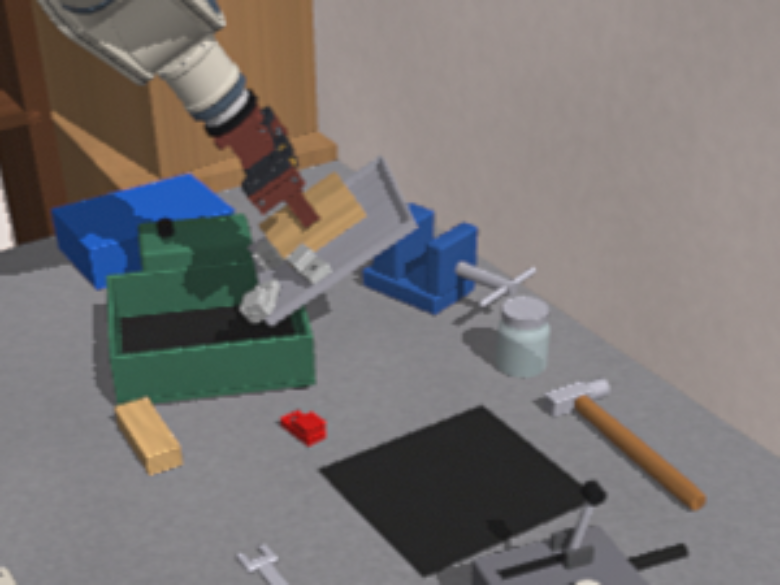

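The tray is tilted about 30° and the blocks are sliding off the lip at crop (262,300). Wait and look.

```bash
python3 -m creep '{"delta_pos":[[0,0,0],[0,0,0],[0,0,0],[0,0,0],[0,0,0],[0,0,0],[0,0,0],[0,0,0],[0,0,0],[0,0,0]],"twist":[[0,0,0],[0,0,0],[0,0,0],[0,0,0],[0,0,0],[0,0,0],[0,0,0],[0,0,0],[0,0,0],[0,0,0]]}'
python3 - <<'E'
from h import *
p,d=get_image("side");q=p[90:215,200:350,::-1]
t,_=get_image("top");t=t[130:300,20:320,::-1]
a=cv2.resize(q,(480,400));b=cv2.resize(t,(800,453));c=np.zeros((600,800,3),np.uint8);c[:330,:396]=cv2.resize(q,(396,330));c[330:600,:476]=cv2.resize(t,(476,270));cv2.imwrite("pics/s8.png",c)
E
```

```text
t: 34.55
ee_pos: [628.5, 316.3, 198.7]
orientation: [0.482, 2.544, -0.138]
ft_force: [-0.9, 0.5, -4.2]
width: 11.3
grasp_force: 30.0
```

View pics/s8.png

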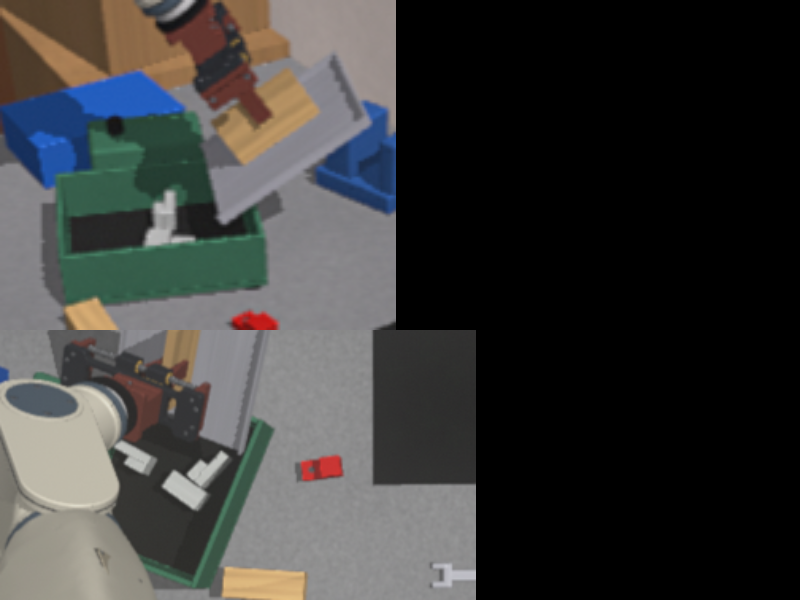

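The tray is empty, and three blocks lie inside the trough, at lower-inset (135,457), (185,490) and (210,467). Return the tray.

```bash
python3 -m creep '{"delta_pos":[[0,0,0],[0,0,0],[0,0,0],[0,0,0],[0,0,0],[0,0,0],[0,0,0],[0,0,0],[0,0,0],[0,0,0],[0,0,0],[0,0,0]],"twist":[[0,4,0],[0,6,0],[0,6,0],[0,6,0],[0,6,0],[0,4,0],[0,0,-4.3],[0,0,-5],[0,0,-5],[0,0,-4.1],[0,0,-3],[0,0,0]]}'
python3 -m creep '{"delta_pos":[[0.0015,-0.01,0],[0.0015,-0.02,0],[0.0015,-0.03,0],[0.0015,-0.03,0],[0.0015,-0.03,0],[0.0015,-0.03,0],[0.0015,-0.03,0],[0.0015,-0.03,0],[0.0015,-0.03,0],[0.0015,-0.03,0],[0.0015,-0.03,0],[0.0015,-0.03,0],[0.0015,-0.02,0],[0.0015,-0.01,0],[0.0027,0,0],[0,0,0],[0,0,0]],"twist":[[0,0,0],[0,0,0],[0,0,0],[0,0,0],[0,0,0],[0,0,0],[0,0,0],[0,0,0],[0,0,0],[0,0,0],[0,0,0],[0,0,0],[0,0,0],[0,0,0],[0,0,0],[0,0,0],[0,0,0]]}'
```

```text
t: 35.65
ee_pos: [628.6, 316.0, 198.6]
orientation: [-0.002, 3.141, -0.001]
ft_force: [1.0, -0.5, -4.6]
width: 11.9
grasp_force: 30.0
t: 37.07
ee_pos: [604.3, -42.8, 198.7]
orientation: [-0.001, -3.141, -0.001]
ft_force: [-0.5, 0.5, -3.8]
width: 12.0
grasp_force: 30.0
```

Lower 150, then the rest slowly.

```bash
python3 -m creep '{"delta_pos":[[0,0,0.02],[0,0,0.03],[0,0,0.03],[0,0,0.03],[0,0,0.02],[0,0,0.01],[0,0,0.007],[0,0,0.003],[0,0,0.002],[0,0,0.002],[0,0,0]],"twist":[[0,0,0],[0,0,0],[0,0,0],[0,0,0],[0,0,0],[0,0,0],[0,0,0],[0,0,0],[0,0,0],[0,0,0],[0,0,0]]}'
```

```text
t: 37.98
ee_pos: [605.2, -43.7, 45.6]
orientation: [0.001, 3.14, -0.0]
ft_force: [-0.3, 0.4, -3.4]
width: 12.0
grasp_force: 30.0
```

```bash
python3 -m creep '{"delta_pos":[[0,0,0.001],[0,0,0.001],[0,0,0]],"twist":[[0,0,0],[0,0,0],[0,0,0]]}'; python3 -m creep '{"delta_pos":[[0,0,0],[0,0,0],[0,0,0],[0,0,0],[0,0,0],[0,0,-0.02],[0,0,-0.04],[0,0,-0.04],[0,0,-0.04],[0.04,0,0],[0.04,0,0],[0.04,0,0],[0.04,0,0],[0,0,0],[0,0,0]],"twist":[[0,0,0],[0,0,0],[0,0,0],[0,0,0],[0,0,0],[0,0,0],[0,0,0],[0,0,0],[0,0,0],[0,0,0],[0,0,0],[0,0,0],[0,0,0],[0,0,0],[0,0,0]]}' 0.45
python3 - <<'E'
from h import *
p,d=get_image("side");a=p[:,:,::-1][130:400,190:550]
t,dt=get_image("top");t=t[:,:,::-1];P=cloud("top",dt)
c=np.zeros((600,800,3),np.uint8);c[:300,:400]=cv2.resize(a,(400,300));c[300:,:]=cv2.resize(t[120:320,20:520],(800,300))
cv2.imwrite("pics/s9.png",c)
hs=cv2.cvtColor(np.ascontiguousarray(t),cv2.COLOR_BGR2HSV)
m=((hs[...,1]<40)&(hs[...,2]>120)).astype(np.uint8);m[:160]=0;m[290:]=0;m[:,195:]=0;m[:,60:195]*=1
n,l,s,ce=cv2.connectedComponentsWithStats(m)
R=np.array([[.365,.931],[-.931,.365]])
for i in range(1,n):
    if s[i,4]>30:
        q=np.median(P[l==i],0);print(ce[i],s[i,4],q,"trough",R@(q[:2]-[489.5,371]))
E
```

```text
t: 38.23
ee_pos: [605.3, -43.8, 44.6]
orientation: [0.002, 3.14, -0.0]
ft_force: [-3.8, 0.9, 8.8]
width: 11.5
grasp_force: 30.0
t: 39.48
ee_pos: [442.6, -43.5, 182.8]
orientation: [-0.002, -3.141, -0.0]
ft_force: [1.2, 0.7, 0.3]
width: 39.5
grasp_force: 0.0
[ 31.469 162.753] 81 [647.39  623.362  -0.874] trough [292.579 -54.884]
[ 75.239 161.196] 92 [651.446 519.471  -0.184] trough [197.337 -96.58 ]
[174.288 183.124] 1595 [620.601 257.972  -0.5  ] trough [ -57.377 -163.31 ]
[103.684 208.828] 244 [525.77  426.023  47.641] trough [ 64.465 -13.684]
[142.126 222.074] 460 [493.203 334.233  46.774] trough [-32.878 -16.867]
[ 20.837 267.118] 1626 [390.78  636.327  -0.499] trough [210.987 188.752]
[178.881 271.562] 536 [378.793 258.063  -0.339] trough [-145.553   61.847]
```

View pics/s9.png

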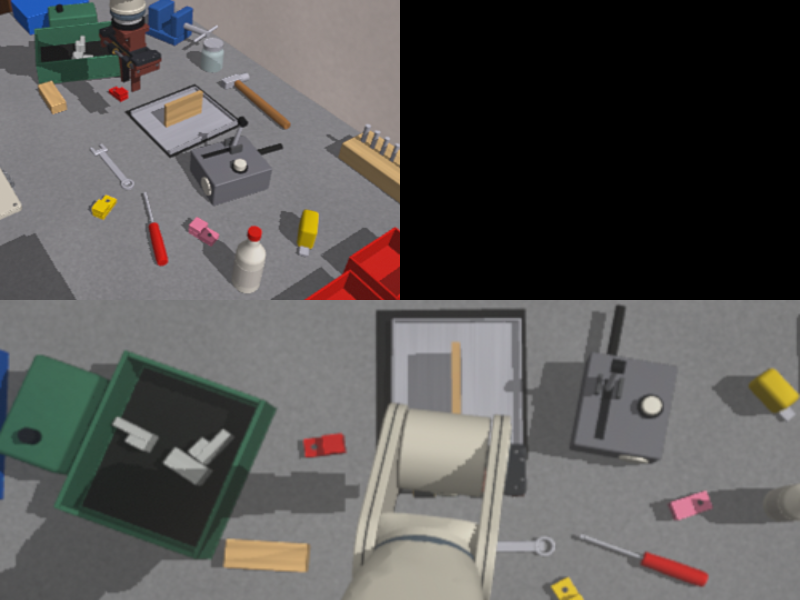

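The view shows three blocks in the trough, the tray flat on its mat, the lever up and nothing else moved.

```bash
python3 -c "
from workcell import *
print(close_job())"
```

```text
the job is handed in; nothing more can be done
None
```

The job is handed in: the cut-out was tripped and reset, all three blocks are in the trough, and the empty tray is back flat on its mat; no verdict came back.

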